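# Open the sander's guard gate and hold it wide

## Robot

A 6-joint arm with a two-finger parallel gripper is mounted at the origin on the work surface. World frame = base frame: x ahead of the robot, y to its left, z up, the work surface at z = 0. Lengths are in m, angles in rad, forces in N, time in s.
With the tool pointing down it reaches from about 0.35 to 0.85 m from the base axis. Payload 8.1 kg.
Tool frame: the origin (TCP) lies between the finger pads; the fingertips stand 11 mm ahead of it and the grasp point (between the pads) lies 8 mm behind it (robot.tips_ahead is the distance from the TCP to the fingertips, in m); z points along the fingers, y is the line along which they close (so a half turn about z gives the same grasp; the last joint's range is limited). The gripper opens to 93 mm and grips with 3 to 60 N. Pads are 15 mm wide; open, the fingers measure 128 mm over their backs; the gripper's body (75 mm by 188 mm) begins 65 mm behind the grasp point.
Start: joints at [-1.2, 0.13, 1.488, -0, 1.523, -0.085], TCP at [0.264, -0.539, 0.23] pointing down, gripper open.
Joint ranges: [-2.96, 2.96], [-0.89, 2.26], [0.02, 2.5], [-1.34, 4.48], [0, 2.73], [-2.66, 2.66]. Speed limits (rad/s): [2.39, 2.39, 2.79, 3.14, 3.14, 3.14].

## Interface

Orientations are given as a rotation vector (axis times angle).
In Python, from plant import robot gives the robot as it stands. The module is installed in compiled form; this text tells all that it offers.
- The arm moves only by the tool move_arm, never from a script. Its argument "deltas" is one flat list of numbers, 7 for each row, row after row: the shift along the tool's x, y, z in m, then the turn, a rotation vector about the tool's x, y, z in rad, then the opening, from 0 (shut) to 1 (fully open). A call has 1 to 12 rows; each row is the pose to reach, as a shift and turn from the pose commanded when the call began, along the tool's axes at that moment; what a row does not reach only later rows make up. A row lasts 1/8 s, in which the tool goes at most 62.5 mm and 10.7 degrees, less where a joint would pass 70% of its speed; a pose out of reach is approached as far as the arm can. A call with a gripper value outside its range is refused whole. The fingers move at their own pace and stop on an object; "squeeze" is the grip in N (left out, the last holds). Time passes only in rows, so rows that repeat a pose let the fingers close. It gives the time, the measured TCP pose, the force, the opening and the grip force at its end, in the units of the state.
- robot.read_state(): the state, without advancing time (a new reading comes with each control period).
- robot.read_camera(name): name is "side" or "top"; returns (picture, depth): 400x640x3 uint8, red, green, blue; 400x640 float32, m along the optical axis (not along the pixel's ray), 0 where there is no reading.
- robot.camera_model(name): a dict with "K" (3x3 intrinsics, pixels), "R" (3x3) and "t" (3): a world point X has camera coordinates R X + t. Camera axes: x right, y down, z forward; pixel columns grow to the right and rows downward; lengths in m; the calibration is good to about 2 mm. A picture is of the moment at which its call begins. camera_model takes no time and is no camera call.
- robot.close_job(): hands the job in; it is judged then, once.
Trained networks look in the newest picture that a camera, given by its name, has taken for a name from the list of things; names that differ only in an ending like _2 or _b are one class to them, and where a whole thing is asked for, a point or a joint stands for the part that bears it (a point fixed in the world has none). Each returns a list of dicts, best first, with "confidence" (0 to 1); they miss things now and then, are a little off and sometimes report something else, mostly with a low value. They report only what shows in the picture. A call takes as long as a camera call. They do not tell look-alikes from the thing itself.
- robot.recognise(camera, label): "uv" ([column, row] in pixels, amid what is visible of it).
The state is a dict: "t": time; "q": joint angles; "dq": joint speeds; "joint_torque": joint torques, N m; "tool_pos": TCP position; "orientation": TCP orientation; "force": force on the tool from outside, world axes, zero at the start; "wrist_torque": the same for the moment, N m; "opening": finger opening in m; "gripper_force": force on a finger pad.
Only numpy, scipy, OpenCV 4.12 (cv2) and the standard library are available. Lean on these libraries where they do the work, as an engineer would, in place of code of your own. Each camera call takes 0.05 s, during which the arm holds its last target. There are 200 camera calls.

## Task

Slide the sander's black speed slider to the green stop line; then squeeze the red catch fully closed and after it the blue catch, which unlocks the guard gate. Take the gate by its orange handle, swing it out past the click of its detent until it stands about square to its closed position, and hold it there: finish still holding the handle, because the gate is sprung to swing shut. Leave the wooden ring, the glue bottle and the offcut where they are.

Things in the scene. Friction and masses are not known exactly. Their poses are not given: they have to be found in the camera images.
- speed_top (a point): Middle of the top of the black slider grip: 28 mm across the track, 20 along it, foot 14 mm and top 54 mm above the bench. Its aluminium track bar (40 x 170 mm, 14 high) lies on the bench to the robot's right. Pinch it across the 28 mm. The y axis runs along the track the way the joint value grows (roughly towards the robot). About 2 N of friction; it stays where left.
- speed (a joint): Position of the speed slider along its track in m, 0 to 0.12, growing along the y axis of point speed_top. It starts at 0 to 0.03.
- stop_mark (a point): The green stop line across the track (5 mm wide; its ends show on both sides of the grip). The point lies over the line on the track's middle, 54 mm above the bench: it coincides with point speed_top when the slider is exactly on the line. Its y axis is along the track. It is 30 to 105 mm on from the slider's start.
- red_squeeze (a point): Squeeze point of the RED catch, fixed, 150 mm above the bench; y axis = squeeze direction. Outer face of the fixed tab 17 mm off at -y; of the moving tab 31 mm off at +y when open, 17 mm when squeezed. So fingers opened 70 mm or more and closed on this point push the moving tab 14 mm until both tabs measure 34 mm over all. Tab tops are 15 mm above the point, the foot plate 24 mm below.
- red_catch (a joint): Travel of the red catch's moving tab in m: 0 open (locking), 0.014 fully squeezed. About 4 N of friction; a squeezed catch stays in. Its hook, 9 mm wide, reaches from the moving tab over the gate's top rail and blocks the gate until squeezed.
- blue_squeeze (a point): Squeeze point of the BLUE catch, built exactly as the red one. Both stand on the dark top bar of the yellow sander's guard pen, just behind the gate, 120 mm apart; which is left and which right varies. Each has two upright tabs 8 mm thick, 24 mm wide (along x) and 39 mm high.
- blue_catch (a joint): Travel of the blue catch's moving tab in m: 0 open (locking), 0.014 fully squeezed; as the red one.
- handle_grip (a point): Grip point of the gate's orange handle post, 22 mm in diameter, 142 mm above the bench (post 70 to 165 mm). Its bracket is 71 to 85 mm up. The post stands 45 mm in front of the gate's middle plane, 140 mm along the gate from the hinge. It turns with the gate; with the gate shut its x axis points away from the robot through the gate, its y axis along the gate to the hinge.
- gate_hinge (a point): On the gate's upright hinge axis, 140 mm above the bench, at the gate's left end seen from the robot. The clear aluminium-framed gate is 245 mm long, 12 thick, 28 to 118 mm above the bench. From above it opens clockwise: its right end swings towards the robot, then left. Fixed axes: x away from the robot through the shut gate, y along the shut gate to the hinge.
- gate (a joint): Gate angle in rad: 0 shut, 1.57 square to shut, stop at 1.6. A spring pulls it shut (0.1 N m at 0, 0.28 N m at 1.5 rad, about 2 N at the handle); a sprung ball detent near 0.65 rad takes about 5 N at the handle to pass. Let go, the gate swings back, shut or to rest on the detent.
- wood_ring: Loose wooden ring, 80 mm outside, 54 mm inside, 22 mm high, origin at the centre of its underside. Leave alone.
- glue: Loose yellow glue bottle, 56 mm in diameter, 150 mm tall, origin at the centre of its underside. Leave alone.
- offcut: Loose wood offcut, 100 x 45 x 32 mm, origin at the centre of its underside. Leave alone.
Mind the look-alikes: they are no part of the job. There is more than one size of the part that bears speed_top; the job needs the largest.

How it is judged:
By the outcome, as a careful person would: the job done as asked, in the order asked, and still so for the second after the job is handed in, while the arm keeps its last pose, push and grip.
It also fails if it takes over 70 s, if anything falls off the work surface, if the arm or the gripper's body presses on something with over 40 N, if the wrist force passes 120 N, or if a joint passes its speed limit or range.

## Working session

There is one attempt and no reset: what is moved stays moved. The work goes in short steps, Python scripts to look and compute and a tool call to move; the robot and the scene stay as the last step left them, time stands still between calls to the robot, and variables do not carry over. Pictures are saved under pics/ and viewed, at most 10 in all, crops included, and the job is handed in when it is done.

Besides the shell and the picture viewer there is one more tool, called after "Request:" in YAML: its name, and indented under it one key for each argument. move_arm: Moves the arm, as the interface text tells. Its arguments: {"type":"object","properties":{"deltas":{"type":"array","items":{"type":"number"}},"squeeze":{"type":"number"}},"required":["deltas"]}

```bash
mkdir -p pics; cat > h.py <<'E'
import numpy as np, cv2
from plant import robot
from scipy.spatial.transform import Rotation as Ro
def world(cam,uv,d):
    m=robot.camera_model(cam);K=np.array(m["K"]);R=np.array(m["R"]);t=np.array(m["t"])
    c=np.linalg.inv(K)@np.array([uv[0],uv[1],1.])*d
    return R.T@(c-t)
def at_z(cam,uv,z):
    m=robot.camera_model(cam);K=np.array(m["K"]);R=np.array(m["R"]);t=np.array(m["t"])
    r=R.T@(np.linalg.inv(K)@np.array([uv[0],uv[1],1.]));o=-R.T@t
    return o+r*(z-o[2])/r[2]
def pix(cam,X):
    m=robot.camera_model(cam);c=np.array(m["R"])@np.array(X)+np.array(m["t"]);p=np.array(m["K"])@c
    return p[:2]/p[2]
def cloud(cam,dep):
    m=robot.camera_model(cam);K=np.array(m["K"]);R=np.array(m["R"]);t=np.array(m["t"])
    v,u=np.mgrid[:dep.shape[0],:dep.shape[1]]
    c=np.stack([u,v,np.ones_like(u)],-1)@np.linalg.inv(K).T*dep[...,None]
    return (c-t)@R
E
python3 - <<'E'
from h import *
for c in("top","side"):
    p,d=robot.read_camera(c);cv2.imwrite(f"pics/{c}0.png",p[...,::-1]);np.savez(f"{c}0.npz",p=p,d=d)
    for n in("speed_top","stop_mark","red_squeeze","blue_squeeze","handle_grip","gate_hinge","wood_ring","glue","offcut"):
        try:
            for r in robot.recognise(c,n)[:4]:
                u=r["uv"];D=d[int(u[1]),int(u[0])];print(c,n,np.round(u),round(r["confidence"],2),np.round(world(c,u,D),3))
        except Exception as e: print(n,e)
s=robot.read_state();print(s)
E
```

```text
top speed_top [426. 188.] 0.57 [ 0.57  -0.366  0.053]
top red_squeeze [278. 164.] 0.55 [0.641 0.112 0.132]
top blue_squeeze [320. 164.] 0.87 [ 0.639 -0.016  0.128]
top blue_squeeze [281. 166.] 0.16 [0.638 0.105 0.123]
top handle_grip [298. 180.] 0.61 [0.599 0.052 0.085]
top gate_hinge [302. 158.] 0.92 [0.665 0.038 0.117]
top wood_ring [363. 244.] 0.73 [ 0.392 -0.158 -0.002]
top glue [188. 209.] 0.64 [0.507 0.399 0.105]
top offcut [180. 265.] 0.76 [0.333 0.446 0.03 ]
top offcut [362. 236.] 0.42 [ 0.419 -0.156  0.015]
top offcut [298. 179.] 0.35 [0.601 0.054 0.084]
side speed_top [377. 155.] 0.58 [ 0.571 -0.364  0.049]
side speed_top [345. 170.] 0.36 [ 0.613 -0.238  0.033]
side red_squeeze [260. 191.] 0.96 [0.647 0.107 0.126]
side red_squeeze [281. 204.] 0.51 [0.609 0.071 0.077]
side blue_squeeze [293. 170.] 0.69 [ 0.653 -0.031  0.121]
side handle_grip [283. 205.] 0.63 [0.609 0.062 0.068]
side handle_grip [200. 305.] 0.59 [0.492 0.438 0.093]
side gate_hinge [272. 206.] 0.85 [0.608 0.106 0.092]
side wood_ring [385. 221.] 0.86 [ 0.381 -0.114  0.019]
side wood_ring [261. 190.] 0.37 [0.653 0.1   0.122]
side wood_ring [293. 170.] 0.32 [ 0.645 -0.023  0.127]
side glue [199. 305.] 0.7 [0.495 0.438 0.092]
side offcut [257. 368.] 0.89 [0.328 0.439 0.032]
{'t': 1.0, 'q': array([-1.20041663e+00,  1.30378312e-01,  1.48820766e+00,  1.71951798e-05,
        1.52300108e+00, -8.54023909e-02]), 'dq': array([ 0.00100903, -0.00020944, -0.00080305,  0.00098767,  0.00063849,
       -0.00130833]), 'joint_torque': array([ 1.06129366e-03, -5.59761751e+01, -4.92073417e+01,  7.71163730e-02,
        2.25921086e-02, -2.67516697e-05]), 'tool_pos': array([ 0.26412435, -0.53874104,  0.22964397]), 'orientation': array([3.06036411e+00, 7.09757959e-01, 2.79560703e-05]), 'force': array([-0.40422542,  1.12778136, -0.29811894]), 'wrist_torque': array([-0.03825354,  0.05725602,  0.01122688]), 'gripper_force': 0.0, 'opening': 0.09295458738123578}
```

```bash
python3 - <<'E'
import cv2
a=cv2.imread("pics/top0.png");b=cv2.imread("pics/side0.png")
cv2.imwrite("pics/top1.png",cv2.resize(a[120:300,150:450],(800,480),interpolation=cv2.INTER_CUBIC))
cv2.imwrite("pics/side1.png",cv2.resize(b[110:310,180:460],(800,571),interpolation=cv2.INTER_CUBIC))
E
```

```text
(no output)
```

View pics/top1.png

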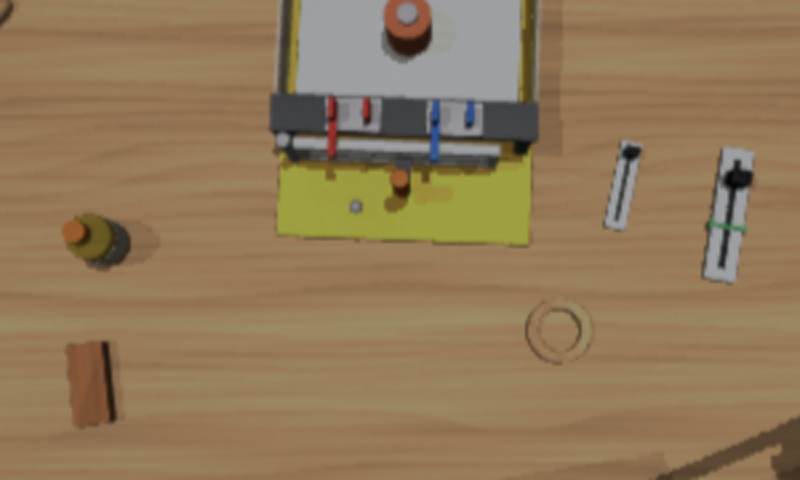

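View pics/side1.png

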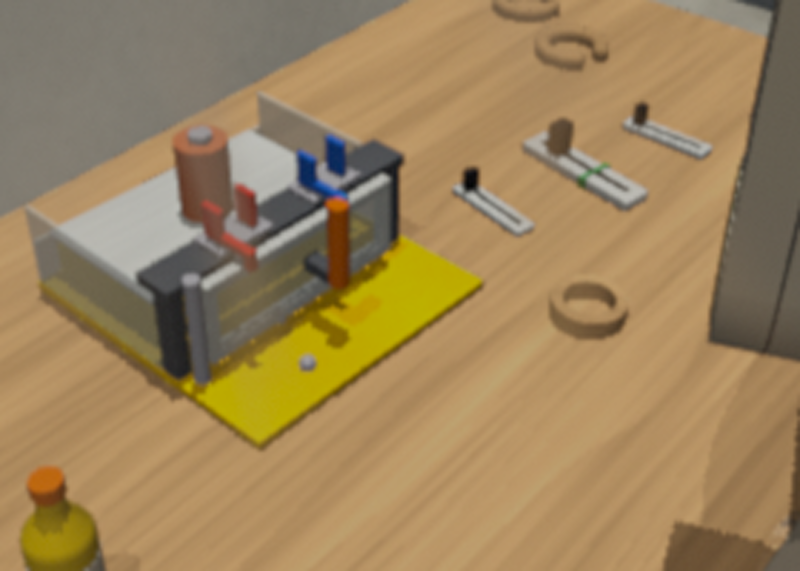

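The top crop (scale 2.667, offset (150,120)) shows three possible sliders. The small black-grip tracks are at full-picture top (385,180), and at side (405,155), which is outside the top crop. The large track, with the green line at top (423,205), has its grip at (426,187). I choose the large one because it's the only one with a green line, and its bar looks about 170 mm long. The red catch is on the left at about top (281,162), its moving tab with the hook furthest left. The blue catch is on the right at about (320,162). The orange post is at (300,188).

```bash
cat > meas.py <<'E'
from h import *
z=np.load("top0.npz");p=z["p"];d=z["d"];W=cloud("top",d);hsv=cv2.cvtColor(p,cv2.COLOR_RGB2HSV).astype(int)
H,S,V=hsv[...,0],hsv[...,1],hsv[...,2]
m=robot.camera_model("top");print("cam",-np.array(m["R"]).T@np.array(m["t"]),m["K"][0])
def ray(mask,zz):
    v,u=np.nonzero(mask);return np.array([at_z("top",(a,b),zz) for a,b in zip(u,v)])
def box(x0,x1,y0,y1):return (W[...,0]>x0)&(W[...,0]<x1)&(W[...,1]>y0)&(W[...,1]<y1)
t=box(.4,.68,-.43,-.3)
bar=t&(S<60)&(V>110);q=ray(bar,.014)[:,:2]
r=cv2.minAreaRect((q*1000).astype(np.float32));print("bar",r,len(q))
g=t&(H>45)&(H<85)&(S>70);q=ray(g,.014);print("green",q.mean(0),len(q))
k=t&(W[...,2]>.035);q=ray(k,.054);print("grip",q.mean(0),np.median(W[k],0),q.min(0),q.max(0),len(q))
cat=box(.55,.72,-.1,.2)
for n,mk in(("red",((H<6)|(H>174))&(S>120)),("blue",(H>100)&(H<125)&(S>120))):
    mm=cat&mk&(W[...,2]>.09);q=ray(mm,.165)
    nl,lab,st,ce=cv2.connectedComponentsWithStats(mm.astype(np.uint8))
    for i in range(1,nl):
        if st[i,4]>3:
            a=lab==i;qq=ray(a,.165);b=a&(W[...,2]>.15);print(n,st[i],"z",np.round(np.percentile(W[a][:,2],[5,50,95]),3),"hi",ray(b,.165).mean(0) if b.any() else None,"all",qq[:,:2].mean(0),qq[:,:2].min(0),qq[:,:2].max(0))
o=cat&(H>5)&(H<17)&(S>150)&(W[...,2]>.14);print("post",ray(o,.165).mean(0) if o.any() else None,o.sum(),np.median(W[o],0))
dk=box(.6,.7,-.12,.2)&(V<90)&(S<80)&(W[...,2]>.1)
q=ray(dk,.118)[:,:2];r=cv2.minAreaRect((q*1000).astype(np.float32));print("darkbar",r,np.median(W[dk][:,2]))
ye=box(.4,.66,-.2,.25)&(H>22)&(H<32)&(S>190)&(W[...,2]<.03);q=ray(ye,.0)[:,:2];print("base",cv2.minAreaRect((q*1000).astype(np.float32)))
E
python3 meas.py
python3 - <<'E'
import cv2
a=cv2.imread("pics/top0.png")
cv2.imwrite("pics/c1.png",cv2.hconcat([cv2.resize(a[145:200,260:330],(420,330),interpolation=0),cv2.resize(a[170:235,400:445],(228,330),interpolation=0)]))
E
```

```text
cam [ 0.35299602 -0.00607004  1.50409897] [446.89120987   0.         316.59378435]
bar ((537.3177490234375, -362.8379211425781), (39.45116424560547, 170.63734436035156), 79.0341796875) 412
green [ 0.52168056 -0.35812161  0.014     ] 23
grip [ 0.57629937 -0.36782309  0.054     ] [ 0.57710499 -0.36888806  0.05211599] [ 0.56440881 -0.38145594  0.054     ] [ 0.5878684  -0.35451415  0.054     ] 61
red [273 156   4  23  66] z [0.134 0.141 0.167] hi [0.64727093 0.12285103 0.165     ] all [0.62481933 0.12287046] [0.59202237 0.11697978] [0.66024104 0.12620654]
red [286 157   3   8  20] z [0.159 0.164 0.167] hi [0.64563706 0.08329419 0.165     ] all [0.64563706 0.08329419] [0.63476222 0.08018649] [0.65652576 0.08639783]
blue [311 158   4  22  52] z [0.135 0.141 0.167] hi [0.63929677 0.00432693 0.165     ] all [0.61853703 0.00510719] [0.58721569 0.00082008] [0.65221433 0.0107883 ]
blue [325 158   3   9  20] z [0.16  0.165 0.169] hi [ 0.63887179 -0.03580224  0.165     ] all [ 0.63887179 -0.03580224] [ 0.62677214 -0.03886551] [ 0.65161576 -0.0324488 ]
post [0.56232771 0.04529072 0.165     ] 40 [0.56324325 0.04461576 0.16365952]
darkbar ((634.9013061523438, 41.626373291015625), (314.41619873046875, 67.75532531738281), 87.26945495605469) 0.119685634066835Traceback (most recent call last):
  File "meas.py", line 23, in <module>
    ye=box(.4,.66,-.2,.25)&(H>22)&(H<32)&(S>190)&(W[...,2]<.03);q=ray(ye,.0)[:,:2];print("base",cv2.minAreaRect((q*1000).astype(np.float32)))
                                                                  ~~~~~~~~~~^^^^^^
IndexError: too many indices for array: array is 1-dimensional, but 2 were indexed
```

View pics/c1.png

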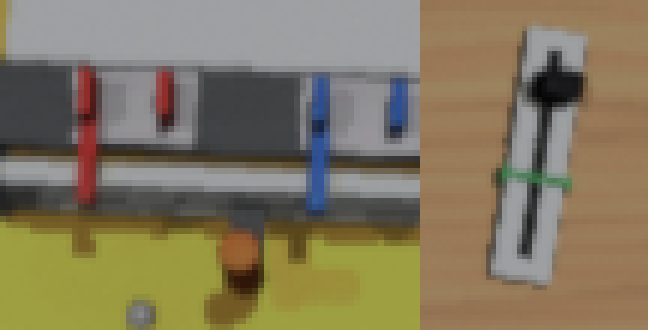

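The crop confirms the choice. The large slider grip is near (426,187), with the green line showing on both sides of the track near (423,205). The red catch is on the left and the blue on the right, each with its hooked moving tab to the left (+y). The orange post is at about (300,187).

```bash
cat >> h.py <<'E'
def go(xyz,psi):
    s=robot.read_state();R=Ro.from_rotvec(s["orientation"]).as_matrix()
    T=np.array([[np.cos(psi),np.sin(psi),0],[np.sin(psi),-np.cos(psi),0],[0,0,-1]]).T
    T=np.column_stack([[np.cos(psi),np.sin(psi),0],[np.sin(psi),-np.cos(psi),0],[0,0,-1]])
    print("t",round(s["t"],2),"pos",np.round(s["tool_pos"],4),"q6",round(s["q"][5],2),"delta",np.round(R.T@(np.array(xyz)-s["tool_pos"]),4),np.round(Ro.from_matrix(R.T@T).as_rotvec(),3))
E
python3 - <<'E'
from h import *
go([.5763,-.369,.12],2.958)
z=np.load("top0.npz");W=cloud("top",z["d"]);a=W[120:135,290:315].reshape(-1,3);print("drum",a[a[:,2]>.05].max(0),a[a[:,2]>.05].min(0))
E
```

```text
t 1.0 pos [ 0.2641 -0.5387  0.2296] q6 -0.09 delta [ 0.355  -0.015   0.1096] [ 0.     0.    -2.502]
drum [0.80430701 0.07948658 1.50409897] [ 0.35299602 -0.00607004  0.05849336]
```

Request:
move_arm:
  deltas: [0.06, 0, 0.02, 0, 0, -0.18, 1, 0.12, 0, 0.04, 0, 0, -0.36, 1, 0.18, -0.01, 0.06, 0, 0, -0.54, 1, 0.24, -0.01, 0.08, 0, 0, -0.72, 1, 0.3, -0.015, 0.09, 0, 0, -0.9, 1, 0.355, -0.015, 0.11, 0, 0, -1.08, 1, 0.355, -0.015, 0.11, 0, 0, -1.26, 1, 0.355, -0.015, 0.11, 0, 0, -1.44, 1, 0.355, -0.015, 0.11, 0, 0, -1.62, 1, 0.355, -0.015, 0.11, 0, 0, -1.8, 1, 0.355, -0.015, 0.11, 0, 0, -1.98, 1, 0.355, -0.015, 0.11, 0, 0, -2.16, 1]

```text
t: 2.5
tool_pos: [0.5763, -0.369, 0.1195]
orientation: [-0.807, -3.036, -0.0]
force: [0.6, 0.9, 0.4]
opening: 0.0929
gripper_force: 0.0
```

```bash
python3 - <<'E'
from h import *
go([.5763,-.369,.032],2.958)
E
```

```text
t 2.5 pos [ 0.5763 -0.369   0.1195] q6 -1.7 delta [-0.     -0.      0.0875] [ 0.    -0.    -0.336]
```

Turn, then descend with the fingers straddling the grip, then close.

Request:
move_arm:
  deltas: [0, 0, 0.0, 0, 0, -0.17, 0.8, 0, 0, 0.01, 0, 0, -0.336, 0.7, 0, 0, 0.05, 0, 0, -0.336, 0.7, 0, 0, 0.0875, 0, 0, -0.336, 0.7, 0, 0, 0.0875, 0, 0, -0.336, 0.7, 0, 0, 0.0875, 0, 0, -0.336, 0.25, 0, 0, 0.0875, 0, 0, -0.336, 0.15, 0, 0, 0.0875, 0, 0, -0.336, 0.15, 0, 0, 0.0875, 0, 0, -0.336, 0.15, 0, 0, 0.0875, 0, 0, -0.336, 0.15]
  squeeze: 15

```text
t: 3.75
tool_pos: [0.5765, -0.371, 0.0333]
orientation: [0.298, 3.126, -0.005]
force: [-0.8, -6.1, 0.1]
opening: 0.0277
gripper_force: 15.0
```

```bash
python3 - <<'E'
from h import *
go([.5763-.0555*.983,-.369+.0555*.183,.032],2.958)
E
```

```text
t 3.75 pos [ 0.5765 -0.371   0.0333] q6 -2.03 delta [0.0561 0.0016 0.0012] [-0.003  0.002 -0.007]
```

Request:
move_arm:
  deltas: [0.0, -0.002, 0, 0, 0, 0, 0.15, 0.015, -0.002, 0, 0, 0, 0, 0.15, 0.03, -0.002, 0, 0, 0, 0, 0.15, 0.045, -0.002, 0, 0, 0, 0, 0.15, 0.0555, -0.002, 0, 0, 0, 0, 0.15, 0.0555, -0.002, 0, 0, 0, 0, 0.15, 0.0555, -0.002, 0, 0, 0, 0, 0.15]

```text
t: 4.62
tool_pos: [0.5215, -0.3606, 0.0333]
orientation: [0.298, 3.127, -0.0]
force: [-1.5, 1.6, 8.5]
opening: 0.028
gripper_force: 15.0
```

Request:
move_arm:
  deltas: [0, 0, 0, 0, 0, 0, 0.6, 0, 0, 0, 0, 0, 0, 0.6, 0, 0, -0.05, 0, 0, 0, 0.7, 0, 0, -0.1, 0, 0, 0, 0.7, 0, 0.05, -0.14, 0, 0, 0, 0.9, 0, 0.11, -0.17, 0, 0, 0, 1, 0, 0.17, -0.17, 0, 0, 0, 1, 0, 0.17, -0.17, 0, 0, 0, 1]

```text
t: 5.62
tool_pos: [0.5543, -0.1897, 0.2026]
orientation: [0.29, 3.127, 0.001]
force: [-0.3, -0.4, -0.1]
opening: 0.0925
gripper_force: 0.0
```

```bash
cat > sl.py <<'E'
from h import *
import sys
p,d=robot.read_camera("top");np.savez("top1.npz",p=p,d=d);W=cloud("top",d);hsv=cv2.cvtColor(p,cv2.COLOR_RGB2HSV).astype(int);H,S,V=[hsv[...,i] for i in range(3)]
t=(W[...,0]>.4)&(W[...,0]<.68)&(W[...,1]>-.43)&(W[...,1]<-.3)&(W[...,2]<.08)
def ray(mask,zz):
    v,u=np.nonzero(mask);return np.array([at_z("top",(a,b),zz) for a,b in zip(u,v)])
g=ray(t&(H>45)&(H<85)&(S>70),.014);k=ray(t&(W[...,2]>.035),.054)
for n,q in(("green",g),("grip",k)): print(n,len(q),q.mean(0),q.min(0),q.max(0))
ax=np.array([-.983,.186,0]);print("remaining along track",(g.mean(0)-k.mean(0))@ax)
cv2.imwrite("pics/sl%s.png"%sys.argv[1],cv2.resize(p[165:235,390:450],(600,700),interpolation=0)[:600,:,::-1])
s=robot.read_state();print(s["t"],s["tool_pos"])
E
python3 sl.py 1
```

```text
green 3 [ 0.51720142 -0.37961377  0.014     ] [ 0.51604366 -0.38179887  0.014     ] [ 0.51946731 -0.37844773  0.014     ]
grip 43 [ 0.52052809 -0.36200092  0.054     ] [ 0.51171513 -0.37243305  0.054     ] [ 0.53163557 -0.34888385  0.054     ]
remaining along track -5.875046128762101e-06
5.675 [ 0.55382634 -0.19129163  0.20209563]
```

View pics/sl1.png

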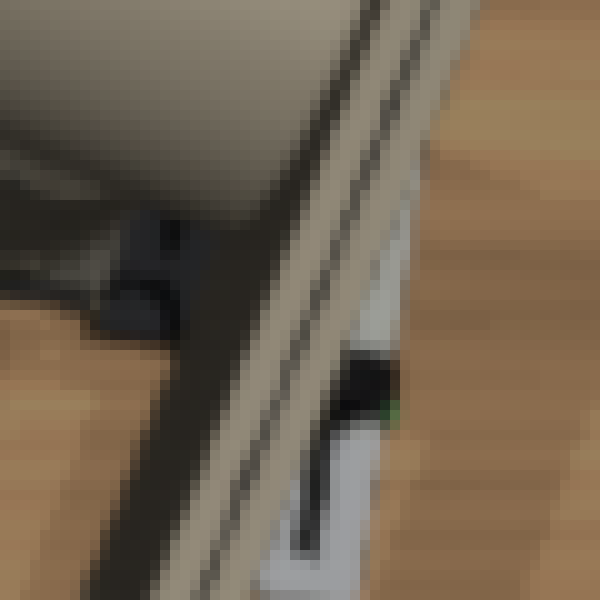

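The crop shows the arm covering half of the grip at about (377,388), with the green end at its lower right. The reading is consistent with the grip on the line. I'll look again once the arm is clear, above the red catch.

```bash
python3 - <<'E'
from h import *
go([.6463,.0963,.23],3.087)
E
```

```text
t 5.67 pos [ 0.5538 -0.1913  0.2021] q6 -1.8 delta [-0.0376  0.2997 -0.0279] [ 0.    -0.    -0.132]
```

Request:
move_arm:
  deltas: [-0.005, 0.05, -0.028, 0, 0, -0.06, 1, -0.012, 0.1, -0.028, 0, 0, -0.132, 1, -0.02, 0.16, -0.028, 0, 0, -0.132, 1, -0.03, 0.22, -0.028, 0, 0, -0.132, 1, -0.0375, 0.27, -0.028, 0, 0, -0.132, 1, -0.0375, 0.3, -0.028, 0, 0, -0.132, 1, -0.0375, 0.3, -0.028, 0, 0, -0.132, 1, -0.0375, 0.3, -0.028, 0, 0, -0.132, 1]

```text
t: 6.68
tool_pos: [0.6468, 0.0923, 0.2293]
orientation: [-0.092, -3.139, 0.001]
force: [-0.2, -0.1, 0.0]
opening: 0.0928
gripper_force: 0.0
```

```bash
python3 sl.py 2; python3 - <<'E'
from h import *
go([.6463,.0963,.144],3.087)
E
```

```text
green 12 [ 0.52269985 -0.35049246  0.014     ] [ 0.51604366 -0.38179887  0.014     ] [ 0.53019707 -0.33515081  0.014     ]
grip 62 [ 0.52137175 -0.35744162  0.054     ] [ 0.51171513 -0.37243305  0.054     ] [ 0.53178102 -0.33937021  0.054     ]
remaining along track -1.2979920223832409e-05
6.725 [0.6468638  0.09209325 0.22958431]
t 6.72 pos [0.6469 0.0921 0.2296] q6 -1.45 delta [0.0007 0.0042 0.0856] [-0.001 -0.001 -0.005]
```

View pics/sl2.png

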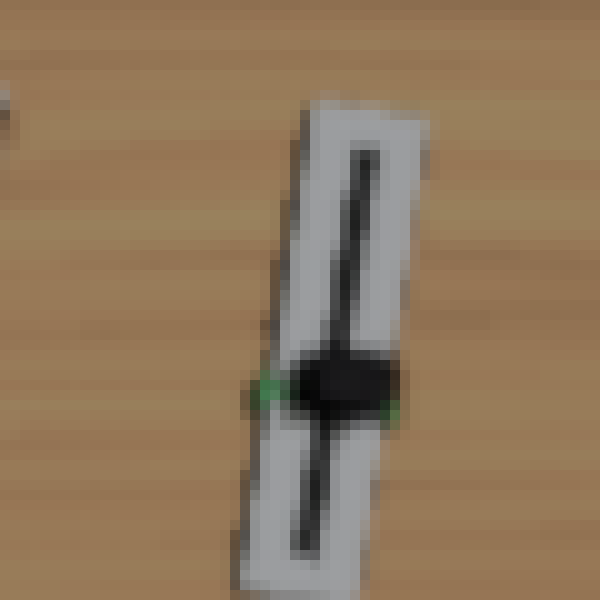

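The grip now sits on the line, with green ends on both sides at crop (268,390) and (393,412). Remaining travel is about 0. Next is the red catch.

Request:
move_arm:
  deltas: [0, 0.004, 0.02, 0, 0, 0, 1, 0, 0.004, 0.05, 0, 0, 0, 1, 0, 0.004, 0.0855, 0, 0, 0, 1, 0, 0.004, 0.0855, 0, 0, 0, 1, 0, 0.004, 0.0855, 0, 0, 0, 0.5, 0, 0.004, 0.0855, 0, 0, 0, 0.3, 0, 0.004, 0.0855, 0, 0, 0, 0.3, 0, 0.004, 0.0855, 0, 0, 0, 0.3, 0, 0.004, 0.0855, 0, 0, 0, 0.3, 0, 0.004, 0.0855, 0, 0, 0, 0.3]
  squeeze: 25

```text
t: 7.98
tool_pos: [0.6476, 0.0983, 0.1454]
orientation: [0.09, 3.139, 0.0]
force: [-0.6, -16.3, 4.5]
opening: 0.0376
gripper_force: 13.2
```

Request:
move_arm:
  deltas: [0, 0, 0, 0, 0, 0, 0.25, 0, 0, 0, 0, 0, 0, 0.25, 0, 0, 0, 0, 0, 0, 0.25, 0, 0, 0, 0, 0, 0, 0.25]
  squeeze: 30

```text
t: 8.48
tool_pos: [0.6475, 0.0962, 0.1454]
orientation: [0.092, 3.139, -0.004]
force: [-0.6, -4.8, 5.3]
opening: 0.0333
gripper_force: 30.0
```

Both tabs measure 33 mm over all, so the red catch is fully squeezed. Next is blue.

Request:
move_arm:
  deltas: [0, 0, 0, 0, 0, 0, 1, 0, 0, 0, 0, 0, 0, 1, 0, 0, 0, 0, 0, 0, 1, 0, 0, -0.055, 0, 0, 0, 1, 0, -0.05, -0.06, 0, 0, 0, 1, 0, -0.1, -0.06, 0, 0, 0, 1, 0, -0.119, -0.06, 0, 0, 0, 1, 0, -0.119, -0.06, 0, 0, 0, 1, 0, -0.119, -0.02, 0, 0, 0, 1, 0, -0.119, 0.001, 0, 0, 0, 1, 0, -0.119, 0.001, 0, 0, 0, 1]

```text
t: 9.85
tool_pos: [0.6385, -0.0194, 0.1408]
orientation: [-0.089, -3.135, -0.001]
force: [-0.3, -0.1, 0.4]
opening: 0.0929
gripper_force: 0.0
```

Request:
move_arm:
  deltas: [0, 0, 0, 0, 0, 0, 0.5, 0, 0, 0, 0, 0, 0, 0.25, 0, 0, 0, 0, 0, 0, 0.25, 0, 0, 0, 0, 0, 0, 0.25, 0, 0, 0, 0, 0, 0, 0.25, 0, 0, 0, 0, 0, 0, 0.25, 0, 0, 0, 0, 0, 0, 0.25, 0, 0, 0, 0, 0, 0, 0.25, 0, 0, 0, 0, 0, 0, 0.25]

```text
t: 10.98
tool_pos: [0.6405, -0.0236, 0.1441]
orientation: [0.093, 3.139, -0.006]
force: [-0.6, -8.3, 3.3]
opening: 0.0333
gripper_force: 30.0
```

Both are squeezed. Open, rise and move above the handle.

Request:
move_arm:
  deltas: [0, 0, 0, 0, 0, 0, 1, 0, 0, 0, 0, 0, 0, 1, 0, 0, 0, 0, 0, 0, 1, 0, 0, -0.055, 0, 0, 0, 1, 0.04, 0.03, -0.08, 0, 0, 0, 0.7, 0.082, 0.0645, -0.08, 0, 0, 0, 0.6, 0.082, 0.0645, -0.08, 0, 0, 0, 0.6, 0.082, 0.0645, -0.08, 0, 0, 0, 0.6]

```text
t: 11.98
tool_pos: [0.5623, 0.0484, 0.2238]
orientation: [0.09, 3.14, -0.001]
force: [0.8, -1.1, 0.3]
opening: 0.0561
gripper_force: 0.0
```

```bash
python3 - <<'E'
from h import *
go([.5623,.0453,.138],3.087)
p,d=robot.read_camera("side");cv2.imwrite("pics/s3.png",cv2.resize(p[150:270,220:340],(600,600),interpolation=cv2.INTER_CUBIC)[...,::-1])
E
```

```text
t 11.97 pos [0.5623 0.0484 0.2238] q6 -1.52 delta [-0.0001 -0.003   0.0858] [-0.     0.001 -0.002]
```

View pics/s3.png

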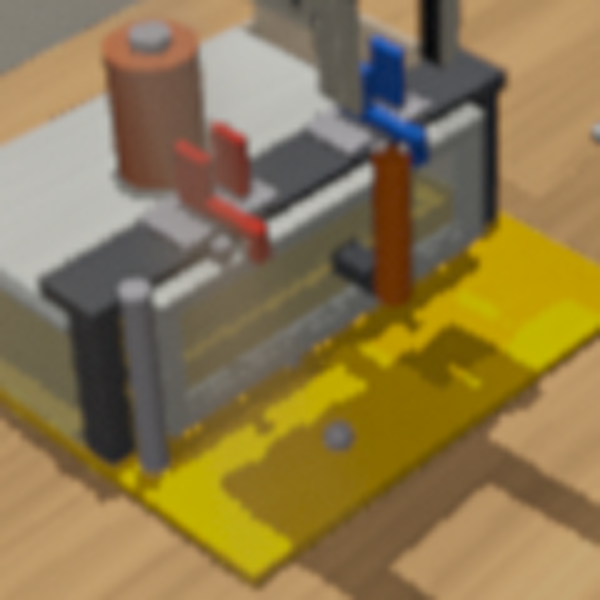

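The side crop shows both catches with their tabs close together: red at (215,160), blue at (385,75). The orange post stands free at (392,225), below the open fingers. Descend and grip it.

Request:
move_arm:
  deltas: [0, -0.003, 0.01, 0, 0, 0, 0.6, 0, -0.003, 0.05, 0, 0, 0, 0.6, 0, -0.003, 0.086, 0, 0, 0, 0.6, 0, -0.003, 0.086, 0, 0, 0, 0.6, 0, -0.003, 0.086, 0, 0, 0, 0.2, 0, -0.003, 0.086, 0, 0, 0, 0.1, 0, -0.003, 0.086, 0, 0, 0, 0.1, 0, -0.003, 0.086, 0, 0, 0, 0.1]
  squeeze: 40

```text
t: 13.02
tool_pos: [0.5625, 0.0458, 0.1386]
orientation: [0.09, 3.139, 0.001]
force: [-1.5, -3.3, 4.3]
opening: 0.0217
gripper_force: 40.0
```

```bash
python3 - <<'E'
from h import *
s=robot.read_state();P=s["tool_pos"];R=Ro.from_rotvec(s["orientation"]).as_matrix();y=-.055
print(P,s["opening"],s["force"],R[:,0])
A=np.array([[np.cos(y),-np.sin(y)],[np.sin(y),np.cos(y)]])
h=P[:2]+A@[.045,.14]
print("hinge",h)
for th in (.08,.16,.24,.32,.4,.48,.56,.64,.72,.8,.88,.96,1.04,1.12,1.2,1.28,1.36,1.44,1.52,1.57):
    c,n=np.cos(th),np.sin(th);g=A@(np.array([[c,n],[-n,c]])@[-.045,-.14])+h
    print(th,np.round(R.T@np.r_[g-P[:2],0],4))
E
```

```text
[0.56252337 0.04582294 0.13858599] 0.021661418880153025 [-1.47450787 -3.29860337  4.27578804] [-0.99833976  0.05757799 -0.00157863]
hinge [0.61515144 0.18313749]
0.08 [ 0.0111  0.004  -0.    ]
0.16 [ 0.0218  0.0089 -0.    ]
0.24 [ 0.032   0.0146 -0.    ]
0.32 [ 0.0418  0.0212 -0.    ]
0.4 [ 0.051   0.0284 -0.0001]
0.48 [ 0.0597  0.0364 -0.0001]
0.56 [ 0.0676  0.0451 -0.0001]
0.64 [ 0.0748  0.0544 -0.0001]
0.72 [ 0.0813  0.0642 -0.0001]
0.8 [ 0.087   0.0745 -0.0001]
0.88 [ 0.0918  0.0852 -0.0001]
0.96 [ 0.0957  0.0963 -0.0001]
1.04 [ 9.880e-02  1.077e-01 -1.000e-04]
1.12 [ 0.1009  0.1192 -0.    ]
1.2 [ 0.1021  0.1309 -0.    ]
1.28 [ 0.1024  0.1427 -0.    ]
1.36 [ 0.1017  0.1544 -0.    ]
1.44 [0.1001 0.1661 0.    ]
1.52 [0.0976 0.1776 0.    ]
1.57 [0.0955 0.1846 0.    ]
```

Gripped. Swing along the arc, turning with the gate.

Request:
move_arm:
  deltas: [0.011, 0.004, 0, 0, 0, 0.08, 0.1, 0.022, 0.009, 0, 0, 0, 0.16, 0.1, 0.032, 0.0145, 0, 0, 0, 0.24, 0.1, 0.042, 0.021, 0, 0, 0, 0.32, 0.1, 0.051, 0.0285, 0, 0, 0, 0.4, 0.1, 0.0595, 0.0365, 0, 0, 0, 0.48, 0.1, 0.0675, 0.045, 0, 0, 0, 0.56, 0.1, 0.075, 0.0545, 0, 0, 0, 0.64, 0.1, 0.0815, 0.064, 0, 0, 0, 0.72, 0.1, 0.087, 0.0745, 0, 0, 0, 0.8, 0.1, 0.092, 0.085, 0, 0, 0, 0.88, 0.1, 0.0955, 0.0965, 0, 0, 0, 0.96, 0.1]

```text
t: 14.52
tool_pos: [0.4745, 0.1483, 0.1387]
orientation: [1.531, 2.738, 0.007]
force: [14.3, 4.9, -8.1]
opening: 0.0217
gripper_force: 40.0
```

```bash
python3 - <<'E'
from h import *
s=robot.read_state();P=s["tool_pos"];R=Ro.from_rotvec(s["orientation"]).as_matrix();y=-.055
A=np.array([[np.cos(y),-np.sin(y)],[np.sin(y),np.cos(y)]])
h=np.array([.61515,.18314]);r=A.T@(P[:2]-h)
th=np.arctan2(-.14,-.045)-np.arctan2(r[1],r[0]);print("theta",th%(2*np.pi),np.hypot(*r),s["q"],s["force"],"toolturn",2.951+.0+.13-np.arctan2(R[1,0],R[0,0]))
for t in (1.04,1.12,1.2,1.28,1.36,1.44,1.5,1.55):
    c,n=np.cos(t),np.sin(t);g=A@(np.array([[c,n],[-n,c]])@[-.045,-.14])+h
    print(t,np.round(R.T@np.r_[g-P[:2],0],4))
E
```

```text
theta 0.9622147940320811 0.1448522055899523 [ 1.99550149e-01 -9.38237674e-02  1.88381406e+00  3.75195667e-04
  1.34520715e+00 -3.51519186e-01] [14.31282787  4.94738127 -8.05142105] toolturn 0.9592227881703446
1.04 [ 0.0114  0.0018 -0.    ]
1.12 [ 0.0221  0.0067 -0.    ]
1.2 [0.0324 0.0124 0.    ]
1.28 [0.0422 0.0189 0.    ]
1.36 [0.0515 0.0261 0.0001]
1.44 [0.0601 0.0341 0.0001]
1.5 [0.0661 0.0405 0.0001]
1.55 [0.0709 0.0462 0.0002]
```

Past the detent at θ≈0.96. The arm is being pulled about 2 mm inward, so I'll trim the radius slightly and carry on to about square.

Request:
move_arm:
  deltas: [0.011, 0.005, 0, 0, 0, 0.08, 0.1, 0.022, 0.0095, 0, 0, 0, 0.16, 0.1, 0.0325, 0.015, 0, 0, 0, 0.24, 0.1, 0.042, 0.0215, 0, 0, 0, 0.32, 0.1, 0.0515, 0.029, 0, 0, 0, 0.4, 0.1, 0.06, 0.037, 0, 0, 0, 0.48, 0.1, 0.066, 0.0435, 0, 0, 0, 0.54, 0.1, 0.071, 0.049, 0, 0, 0, 0.59, 0.1, 0.071, 0.049, 0, 0, 0, 0.59, 0.1, 0.071, 0.049, 0, 0, 0, 0.59, 0.1]

```text
t: 15.78
tool_pos: [0.4791, 0.2329, 0.1386]
orientation: [2.259, 2.177, 0.006]
force: [12.4, -2.6, -4.8]
opening: 0.0214
gripper_force: 40.0
```

```bash
python3 - <<'E'
from h import *
s=robot.read_state();P=s["tool_pos"];y=-.055
A=np.array([[np.cos(y),-np.sin(y)],[np.sin(y),np.cos(y)]])
h=np.array([.61515,.18314]);r=A.T@(P[:2]-h)
th=np.arctan2(-.14,-.045)-np.arctan2(r[1],r[0]);print("theta",th%(2*np.pi),np.hypot(*r),s["q"],s["t"])
a,d=robot.read_camera("side");b,d=robot.read_camera("top")
im=cv2.hconcat([cv2.resize(b[140:240,230:330],(400,400)),cv2.resize(a[140:340,200:400],(400,400))])
cv2.imwrite("pics/f.png",im[...,::-1])
E
```

```text
theta 1.5557084595084474 0.14485802912403792 [ 0.35786311  0.00628176  1.78682536 -0.00236562  1.34346684  0.39505016] 15.775
```

View pics/f.png

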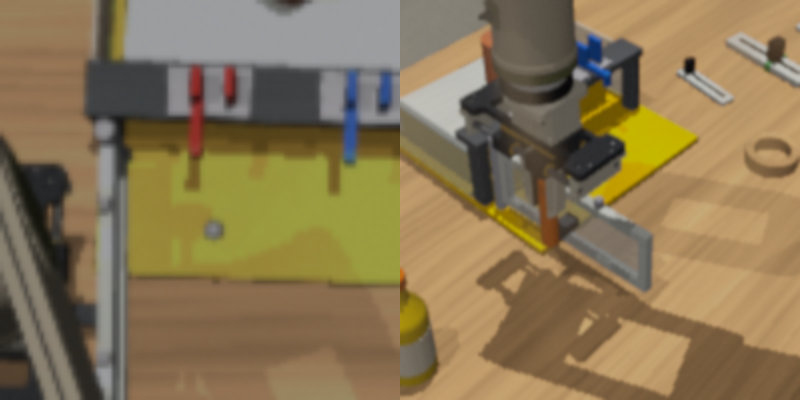

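The final picture shows the gate square to its closed position, running straight down from the hinge at (105,130) in the left half. The gripper is holding the orange post at (548,210). Both catches are squeezed and the glue bottle is undisturbed. Handing in.

```bash
python3 -c "
from plant import robot
print(robot.close_job())"
```

```text
the job is handed in; nothing more can be done
None
```

I handed the job in at about 16 s: slider on the green line, red then blue catch fully squeezed, and the gate swung out to about 1.56 rad and still held by its orange handle; the ring, glue bottle and offcut were never touched.

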